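# Make up one gift tray: two small round boxes and two tall cartons

## Task

Make up the gift tray for wrapping: lower the two small round boxes near it into its two round wells and stand the two tall cartons upright in its two narrow slots, everything fully seated and nothing dropped. The large round box, the short carton and the ribbon reel look alike but are not part of the set: leave them standing where they are.

Things in the scene. Friction and masses are not known exactly. Their poses are not given: they have to be found in the camera images.
- gift_tray: fixed flat beech tray, 144 (x) x 180 (y) x 24 mm high, at any yaw; origin: centre of its underside, z up. Two round wells 78 mm across at x = -25, y = -43 and +43 mm, floor 14 mm above the underside (10 mm deep). Two slots 36 (x) x 72 (y) mm at x = +46, y = -43 and +43 mm, floor 8 mm above the underside (16 mm deep). Rims have 2 mm chamfers; within a pair either item may take either place
- round_small_1: small round chip-wood box with a closed lid, 68 mm across, 30 mm high, about 0.13 kg; origin at the centre of its underside, z up. Belongs in a round well, where 20 mm of it stands above the tray's top
- round_small_2: second small round chip-wood box, just like the first: 68 mm across, 30 mm high, about 0.13 kg; origin at the centre of its underside, z up. Belongs in a round well. Round boxes may start at the right, some 0.1 m from a paper bag 0.5 m tall that stands on the table: come in from the left of it
- carton_tall_1: tall dark carton standing upright, 26 mm (its x) x 62 mm (its y) x 98 mm high, about 0.11 kg; origin at the centre of its underside, z up; grasp across the 26 mm. Belongs in a slot, its 62 mm along the tray's y, front or back to either side
- carton_tall_2: second tall dark carton, just like the first: 26 mm (x) x 62 mm (y) x 98 mm high, about 0.11 kg; origin at the centre of its underside, z up. Belongs in a slot, where it reaches 82 mm above the tray's top and crowds a gripper over the neighbouring well
- round_large: look-alike to leave alone: larger round chip-wood box, 90 mm across, 36 mm high; origin at the centre of its underside
- carton_short: look-alike to leave alone: shorter dark carton standing upright, 24 x 58 x 85 mm high; origin at the centre of its underside
- ribbon_reel: look-alike to leave alone: reel of ribbon lying flat, 77 mm across, 28 mm high, with a hole in the middle; origin at the centre of its underside

How it is judged:
By the outcome, as a careful person would: the job done as asked, in the order asked, and still so for the second after the job is handed in, with the robot touching nothing.
It also fails if it takes over 102 s, if anything falls off the work surface, if the arm or the gripper's body presses on something with over 40 N, if the wrist force passes 120 N, or if a joint passes its speed limit or range.

## Robot

A 6-joint arm with a two-finger parallel gripper is mounted at the origin on a cart in front of the work surface, level with it; the furniture and walls round the work are solid. World frame = base frame: x ahead of the robot, y to its left, z up, the work surface at z = 0. Lengths are in mm, angles in rad, forces in N, time in s.
With the tool pointing down it reaches from about 275 to 875 mm from the base axis. Payload 12.5 kg.
Tool frame: the origin (TCP) lies on the front face of the gripper's body, between the roots of the fingers; the fingertips stand 73 mm ahead of it and the grasp point (between the pads) lies 54 mm ahead of it; z points along the fingers, y is the line along which they close (so a half turn about z gives the same grasp; the last joint's range is limited). The gripper opens to 85 mm and grips with 20 to 120 N. Pads are 22 mm wide; open, the fingers measure 114 mm over their backs; the gripper's body (76 mm by 85 mm) begins 54 mm behind the grasp point. The pads swing forward as they close: fully open they stand 13 mm farther back than shut.
Start: joints at [-1.283, 0.351, 1.652, -0, 1.139, -0.085], TCP at [200.342, -512.199, 303.89] pointing down, gripper open.
Joint ranges: [-2.75, 2.75], [-0.79, 2.1], [0.01, 2.65], [-1.57, 4.71], [0.07, 3.14], [-2.87, 2.87]. Speed limits (rad/s): [2.22, 2.22, 2.79, 3.14, 3.14, 3.14].

## Interface

Orientations are given as a 3x3 rotation matrix whose columns are the frame's x, y, z axes.
In Python, from bench import env gives the robot as it stands.
- The arm moves only by the tool carry_out, never from a script. Its argument "steps" is a list of rows, each an object of numbers: "x", "y", "z": the shift along the world's x, y, z in cm; "wx", "wy", "wz": the turn, a rotation vector about the world's x, y, z in rad; "fingers": the opening, from -1 (shut) to 1 (fully open). A call has 1 to 12 rows; each row shifts and turns the commanded pose from where the row before left it; what a row does not reach is not made up. A row lasts 1/10 s, in which the tool goes at most 50 mm and 8.59 degrees, less where a joint would pass 70% of its speed; a pose out of reach is approached as far as the arm can. A call is refused whole if a number of a shift passes 5 or a number of a turn 0.15, either way. A call with a gripper value outside its range is refused whole. The fingers move at their own pace and stop on an object; "grip_force" is the grip in N (left out, the last holds). Time passes only in rows, so rows that do not move let the fingers close. It gives the time, the measured TCP pose, the force, the opening and the grip force at its end, in the units of the state.
- env.observe(): the state, without advancing time (a new reading comes with each control period).
- env.camera(name): name is "scene" or "side" or "wrist"; returns a dict with "image" (400x640x3 uint8, red, green, blue), "fx", "fy", "cx", "cy" (pixels), "dist_coeffs" ([k1, k2, p1, p2, k3] as OpenCV has them; the pictures are not rectified), "world_to_cam" (4x4, takes a point from world to camera coordinates). Camera axes: x right, y up, looking along -z (the intrinsics and any distortion apply to the point x, -y, -z); pixel columns grow to the right and rows downward; lengths in mm; the calibration is good to about 2 mm. A picture is of the moment at which its call begins. There is no depth.
- env.finish_job(): hands the job in; it is judged then, once.
The state is a dict: "t": time; "joints": joint angles; "qvel": joint speeds; "tau": joint torques, N m; "tool_pos": TCP position; "eef_rot": TCP orientation; "contact_force": force on the tool from outside, world axes, zero at the start; "ft_torque": the same for the moment, N m; "gripper_width": opening from 0.0 (shut) to 1.0 (fully open); "gripper_force": force on a finger pad.
Only numpy, scipy, OpenCV 4.12 (cv2) and the standard library are available. Lean on these libraries where they do the work, as an engineer would, in place of code of your own. Each camera call takes 0.05 s, during which the arm holds its last target. There are 200 camera calls.

## Working session

There is one attempt and no reset: what is moved stays moved. The work goes in short steps, Python scripts to look and compute and a tool call to move; the robot and the scene stay as the last step left them, time stands still between calls to the robot, and variables do not carry over. Pictures are saved under pics/ and viewed, at most 14 in all, crops included, and the job is handed in when it is done.

Besides the shell and the picture viewer there is one more tool, called by a JSON object that holds its "op" and its "data", one argument or row to a line. carry_out: Moves the arm, as the interface text tells. Its arguments: {"type":"object","properties":{"steps":{"type":"array","items":{"type":"object","properties":{"x":{"type":"number"},"y":{"type":"number"},"z":{"type":"number"},"wx":{"type":"number"},"wy":{"type":"number"},"wz":{"type":"number"},"fingers":{"type":"number"}}}},"grip_force":{"type":"number"}},"required":["steps"]}

```bash
mkdir -p pics; ls; cat > h.py <<'E'
import numpy as np, cv2
from bench import env
def cap(n,f):
    c=env.camera(n); cv2.imwrite(f'pics/{f}.png',c['image'][:,:,::-1]); 
    np.savez(f'pics/{f}.npz',**{k:np.array(v) for k,v in c.items()}); return c
def load(f): return np.load(f'pics/{f}.npz')
def K(c): return np.array([[c['fx'],0,c['cx']],[0,c['fy'],c['cy']],[0,0,1.]],float)
F=np.diag([1,-1,-1.])
def ray(c,uv):
    p=cv2.undistortPoints(np.array(uv,float).reshape(-1,1,2),K(c),np.array(c['dist_coeffs'],float)).reshape(-1,2)
    d=np.c_[p,np.ones(len(p))]@F
    M=np.array(c['world_to_cam']);R=M[:3,:3];return -R.T@M[:3,3], d@R
def onz(c,uv,z):
    o,d=ray(c,uv); z=np.broadcast_to(z,(len(d),)); return o+d*((z-o[2])/d[:,2])[:,None]
def proj(c,P):
    M=np.array(c['world_to_cam']);X=(np.array(P,float).reshape(-1,3)@M[:3,:3].T+M[:3,3])@F
    return cv2.projectPoints(X,np.zeros(3),np.zeros(3),K(c),np.array(c['dist_coeffs'],float))[0].reshape(-1,2)
E
python3 - <<'E'
from h import *
for n in ['scene','side','wrist']:
    c=cap(n,n+'0'); print(n,ray(c,[[320,200]]))
s=env.observe();print(s)
E
```

```text
pics
scene (array([134.34197355, 415.91866651, 644.68664883]), array([[ 0.44403651, -0.65911771, -0.60705667]]))
side (array([1059.44520618, -173.79993547,  740.83925816]), array([[-0.60102785, -0.04566895, -0.79800873]]))
wrist (array([ 277.41441936, -482.18254843,  373.64256382]), array([[-0.31470339, -0.11156912, -0.94277626]]))
{'t': 0.15, 'joints': array([-1.28255926e+00,  3.51134701e-01,  1.65225762e+00,  3.44401500e-05,
        1.13911663e+00, -8.45912172e-02]), 'qvel': array([-5.71456665e-04, -2.54503214e-03, -2.32927352e-03, -8.01803552e-05,
        1.55468847e-04, -5.14308588e-04]), 'tau': array([ 1.70320081e-04, -5.06251144e+01, -2.91501975e+01, -7.56481904e-05,
        3.36079545e-03, -1.35999184e-05]), 'tool_pos': array([ 200.31914938, -512.02423807,  303.47728446]), 'eef_rot': array([[ 9.31306135e-01,  3.64237327e-01, -2.30481285e-04],
       [ 3.64237384e-01, -9.31305718e-01,  8.87397810e-04],
       [ 1.08574868e-04, -9.10388925e-04, -9.99999580e-01]]), 'contact_force': array([0.00560583, 0.41020554, 0.22460855]), 'ft_torque': array([-0.01394535, -0.03073054, -0.02756906]), 'gripper_force': 0.0, 'gripper_width': 1.0015860393515317}
```

View pics/scene0.png

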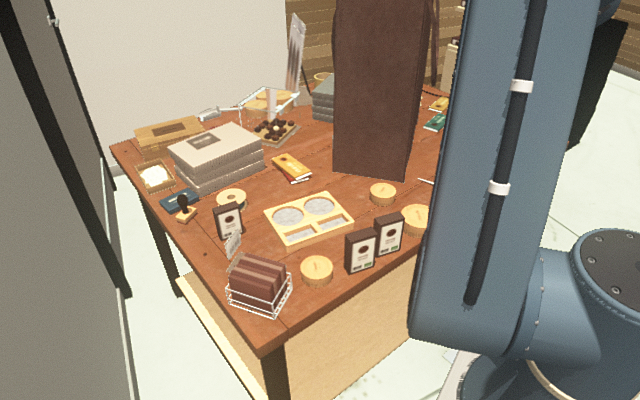

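View pics/side0.png

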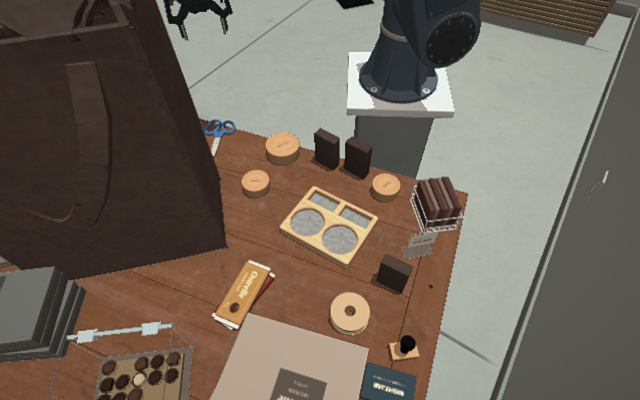

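The scene shows the tray near (308,218). Small round boxes are at about (316,268) and (382,193), the tall cartons at (361,250) and (389,233), and the short carton at (228,221). In the side view the tray is at (329,225), rounds at (256,183) and (385,187), the large one at (282,148), and the tall cartons at (327,149) and (358,157).

```bash
python3 - <<'E'
import cv2
a=cv2.imread('pics/side0.png')[120:300,230:470];cv2.imwrite('pics/sc.png',cv2.resize(a,None,fx=3.3,fy=3.3,interpolation=cv2.INTER_CUBIC))
a=cv2.imread('pics/scene0.png')[175:295,205:445];cv2.imwrite('pics/cc.png',cv2.resize(a,None,fx=3.3,fy=3.3,interpolation=cv2.INTER_CUBIC))
E
```

```text
(no output)
```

View pics/sc.png

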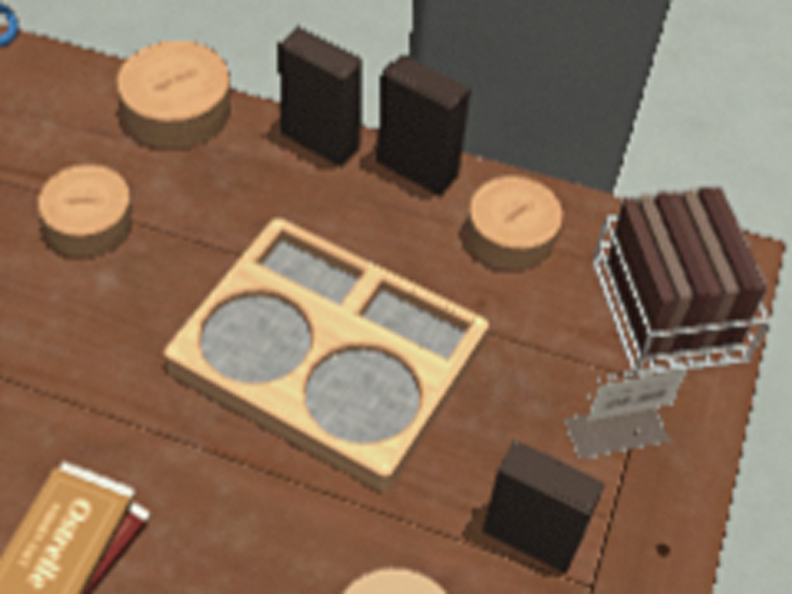

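View pics/cc.png

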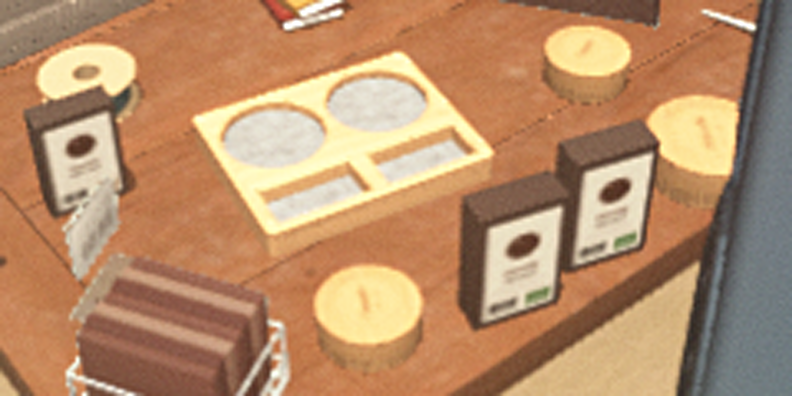

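```bash
cat > fit.py <<'E'
from h import *
from scipy.optimize import least_squares
S,C=load('side0'),load('scene0')
s=lambda p:np.array(p,float).reshape(-1,2)/3.3+[230,120]-.35
g=lambda p:np.array(p,float).reshape(-1,2)/3.3+[205,175]-.35
def fit(name,Ms,ps,Mc,pc,x0):
    def pts(x,M):
        M=np.array(M,float).reshape(-1,3);c,n=np.cos(x[2]),np.sin(x[2])
        return M@np.array([[c,n,0],[-n,c,0],[0,0,1]])+[x[0],x[1],0]
    def f(x): return np.r_[proj(S,pts(x,Ms))-ps,proj(C,pts(x,Mc))-pc].ravel()
    r=least_squares(f,x0,x_scale=[100,100,1],loss='soft_l1'); 
    print(name,r.x.round(3),'res',f(r.x).round(1)); return r.x
T=[[72,90,24],[72,-90,24],[-72,-90,24],[-72,90,24],[-25,43,24],[-25,-43,24]]
o=onz(S,s([[310,350]]),24)[0]; print(o)
fit('tray',T,s([[279,217],[489,321],[387,478],[165,357],[257,337],[363,394]]),
 T,g([[493,157],[270,240],[193,118],[402,52],[376,102],[275,136]]),[o[0],o[1],3.0])
for h,a,b in((98,31,13),(85,29,12)):
  cs=[[b*-1,-a,h],[-b,a,h],[b,a,h],[b,-a,h],[b,a,0],[b,-a,0]]
  cc=[[b,a,h],[-b,a,h],[-b,-a,h],[b,-a,h],[-b,a,0],[-b,-a,0]]
  for nm,ps,pc in(('A',[[297,30],[361,61],[357,83],[281,47],[343,163],[281,118]],[[557,138],[564,157],[657,128],[643,117],[572,270],[648,243]]),
   ('B',[[403,57],[469,90],[461,110],[383,72],[442,193],[377,152]],[[462,196],[473,217],[568,185],[553,170],[478,328],[560,298]]),
   ('short',[[517,441],[603,484],[586,510],[497,461],[567,572],[485,530]],[[26,106],[37,128],[120,100],[106,88],[55,215],[125,188]])):
    ps=s(ps);o=onz(S,ps[4:5],0)[0]
    fit(nm+str(h),cs,ps,cc,g(pc),[o[0],o[1],-.3])
def two(ps,pc):
    o1,d1=ray(S,s(ps));o2,d2=ray(C,g(pc));d1,d2=d1[0],d2[0]
    t=np.linalg.lstsq(np.c_[d1,-d2],o2-o1,rcond=None)[0];return o1+d1*t[0],o2+d2*t[1]
for n,ps,pc in(('R-',[85,197],[588,50]),('R+',[516,208],[368,300])):print(n,onz(S,s(ps),30).round(1),onz(C,g(pc),30).round(1),two(ps,pc))
print('large',onz(S,s([[118,80],[230,80]]),36)); print('R- w',onz(S,s([[39,197],[131,197]]),30))
E
python3 fit.py
```

```text
[ 591.76937161 -202.15351432   24.        ]
tray [ 579.395 -189.617    2.635] res [-0.6 -1.   1.5 -0.2  0.8 -0.  -0.9 -1.7  0.1 -1.   0.3 -1.   0.6 -1.
 -1.  -1.6 -0.9 -0.3 -0.3 -0.4 -0.1 -0.7 -0.8 -0.8]
A98 [ 378.255 -207.828   -0.597] res [-0.2 -1.3  0.6 -0.1 -4.6 -0.7 -1.9 -0.7 -1.   2.3 -1.   5.3 -0.4  0.4
  3.4  2.   0.7  3.4 -1.4 -0.3 -2.7  0.9 -1.8  1.5]
B98 [ 402.695 -128.972   -0.598] res [-0.6 -1.5  0.8 -0.5 -2.9 -0.3 -0.8 -0.1 -0.6  1.6 -0.6  3.  -0.4 -0.4
  1.7  1.3  0.6  2.8 -0.9 -0.4 -1.5  1.1 -0.6  1.9]
short98 [ 7.10154e+02 -5.54880e+01 -4.87000e-01] res [-1.  -5.5  2.9 -3.6  2.4 -0.7 -0.9 -1.4 -0.4  1.8 -2.6 -0.  -2.4 -3.7
 -2.4 -4.1 -1.  -4.  -0.6 -6.4 -0.6  2.   2.9  1.6]
A85 [ 373.818 -208.336   -0.597] res [ 0.1  1.9 -0.6  2.4 -5.2  1.3 -0.9  2.1 -1.5  0.4 -0.2  4.2  2.1  5.7
  5.5  6.8  0.9  8.6 -0.6  5.4 -0.2  1.  -0.9  2. ]
B85 [ 400.259 -129.624   -0.625] res [-0.4  2.1 -1.   2.7 -4.4  2.4 -0.3  3.  -1.5  0.4  0.1  2.2  1.6  4.3
  3.1  5.5  0.2  8.  -0.5  5.3  0.   0.6 -0.5  2.4]
short85 [ 7.09328e+02 -5.51740e+01 -5.01000e-01] res [-0.8 -1.8  0.5 -0.7  0.4  1.2 -0.3  1.3 -1.1  0.6 -1.4 -0.5 -0.3  0.8
 -0.7  0.  -1.1  0.9 -0.2 -1.1  0.1  1.5  2.1  1.9]
R- [[ 469.3 -377.2   30. ]] [[ 470.1 -377.2   30. ]] (array([ 469.7818655 , -376.9988814 ,   30.55314197]), array([ 469.94137311, -376.78025845,   30.35817865]))
R+ [[462.6 -57.7  30. ]] [[466. -59.  30.]] (array([464.49469864, -58.06871236,  32.24480542]), array([464.89056292, -57.48543496,  32.00769342]))
large [[ 352.06673651 -369.05675977   36.        ]
 [ 347.35619544 -279.87610242   36.        ]]
R- w [[ 471.20580726 -411.46556937   30.        ]
 [ 467.44514395 -342.86290648   30.        ]]
```

```bash
python3 - <<'E'
from h import *
S,C=load('side0'),load('scene0')
print('bag',onz(C,[[333,177],[405,182]],0).round(),onz(S,[[226,247],[195,120]],0).round())
print('basket',onz(S,[[413,215],[462,225],[412,180]],0).round())
W=load('wrist0');print(proj(W,[[470,-377,30],[349,-324,36]]))
E
```

```text
bag [[ 635. -395.    0.]
 [ 451. -484.    0.]] [[ 646. -419.    0.]
 [ 230. -599.    0.]]
basket [[534.   7.   0.]
 [556. 117.   0.]
 [425.  13.   0.]]
[[ 291.41235226 -168.48078538]
 [ 192.64427792  -48.08035333]]
```

View pics/wrist0.png

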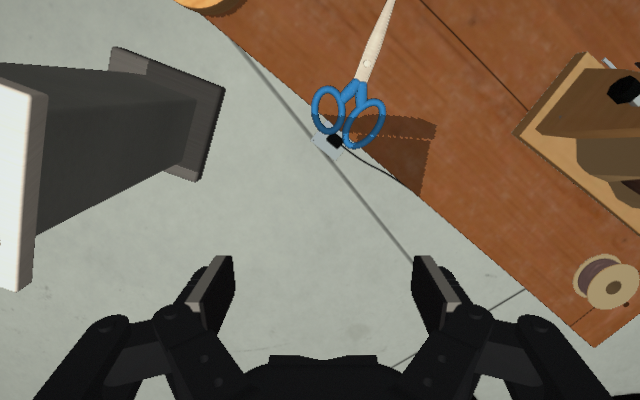

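The wrist view shows the open fingers, with tips at about (226,257) and (420,257), and the scissors at (350,110).

{"op": "carry_out", "data": {
  "steps": [
    {"x":2,"y":3.6,"wz":0.1},
    {"x":2,"y":3.6,"wz":0.1},
    {"x":2,"y":3.6,"wz":0.1},
    {"x":2,"y":3.6,"wz":0.1},
    {"x":2,"y":3.6,"wz":0.1},
    {"x":3.4,"y":-0.9,"z":-2,"wz":0.1},
    {"x":3.4,"y":-0.9,"z":-2,"wz":0.1},
    {"x":3.4,"y":-0.9,"z":-2},
    {"x":3.4,"y":-0.9,"z":-2},
    {"x":3.4,"y":-0.9,"z":-2},
    {},
    {}
  ],
  "grip_force": 30
}}

```text
$.steps[0]: bad value
```

```bash
python3 - <<'E'
from h import *
s=env.observe();print(s['t'],s['tool_pos'],s['eef_rot'].round(3),s['joints'].round(2))
W=load('wrist0');
p0=np.array([200.3,-512,303.5]);R=np.array([[.9313,.3642,0],[.3642,-.9313,0],[0,0,-1]])
o,d=ray(W,[[232,257],[420,257],[190,308],[460,308]]); o=R.T@(o-p0);d=d@R
for x in(11,-11,0):print(x,(o+d*((x-o[0])/d[:,0])[:,None]).round(1).tolist())
c=cap('wrist','w1');print(proj(c,[[470,-377,30]]))
E
```

```text
0.15 [ 200.31914938 -512.02423807  303.47728446] [[ 0.931  0.364 -0.   ]
 [ 0.364 -0.931  0.001]
 [ 0.    -0.001 -1.   ]] [-1.28  0.35  1.65  0.    1.14 -0.08]
11 [[11.0, -41.2, 54.6], [11.0, 44.3, 54.7], [11.0, -46.2, 19.2], [11.0, 48.0, 19.3]]
-11 [[-11.0, -54.0, 92.9], [-11.0, 57.8, 93.0], [-11.0, -60.5, 46.6], [-11.0, 62.7, 46.8]]
0 [[0.0, -47.6, 73.7], [0.0, 51.0, 73.9], [0.0, -53.4, 32.9], [0.0, 55.4, 33.1]]
[[ 291.32530654 -168.4319561 ]]
```

View pics/w1.png

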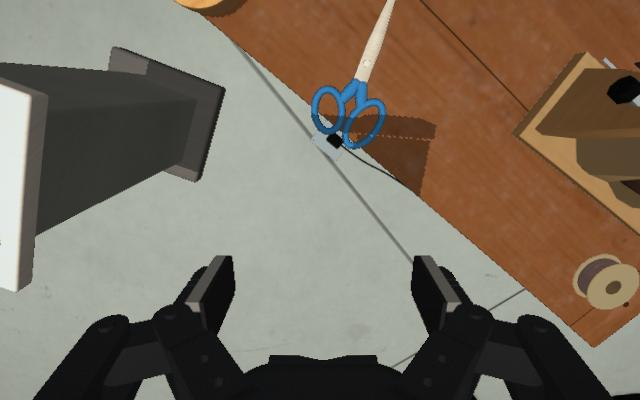

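The picture is unchanged because the call was refused, probably because each row needs all its fields. When open, the tips are about 58 mm ahead of the TCP.

{"op": "carry_out", "data": {
  "steps": [
    {"x":2,"y":3.6,"z":0,"wx":0,"wy":0,"wz":0.1,"fingers":1},
    {"x":2,"y":3.6,"z":0,"wx":0,"wy":0,"wz":0.1,"fingers":1},
    {"x":2,"y":3.6,"z":0,"wx":0,"wy":0,"wz":0.1,"fingers":1},
    {"x":2,"y":3.6,"z":0,"wx":0,"wy":0,"wz":0.1,"fingers":1},
    {"x":2,"y":3.6,"z":0,"wx":0,"wy":0,"wz":0.1,"fingers":1},
    {"x":3.4,"y":-0.9,"z":-2,"wx":0,"wy":0,"wz":0.1,"fingers":1},
    {"x":3.4,"y":-0.9,"z":-2,"wx":0,"wy":0,"wz":0.1,"fingers":1},
    {"x":3.4,"y":-0.9,"z":-2,"wx":0,"wy":0,"wz":0,"fingers":1},
    {"x":3.4,"y":-0.9,"z":-2,"wx":0,"wy":0,"wz":0,"fingers":1},
    {"x":3.4,"y":-0.9,"z":-2,"wx":0,"wy":0,"wz":0,"fingers":1},
    {"x":0,"y":0,"z":0,"wx":0,"wy":0,"wz":0,"fingers":1},
    {"x":0,"y":0,"z":0,"wx":0,"wy":0,"wz":0,"fingers":1}
  ],
  "grip_force": 30
}}

```text
t: 1.4
tool_pos: [470.3, -376.8, 203.0]
eef_rot: [[0.477, 0.879, -0.001], [0.879, -0.477, 0.001], [0.0, -0.002, -1.0]]
contact_force: [-0.6, -0.1, 0.8]
gripper_width: 1.002
gripper_force: 0.0
```

```bash
python3 - <<'E'
from h import *
c=cap('wrist','w1');print(proj(c,[[470,-377,30]]))
t=np.linspace(0,6.3,80);P=np.c_[470+34*np.cos(t),-377+34*np.sin(t),t*0+30]
im=c['image'][:,:,::-1].copy();cv2.polylines(im,[proj(c,P).astype(int)],True,(0,255,0),1);cv2.imwrite('pics/w1o.png',im)
E
```

```text
[[322.37299423 196.36420646]]
```

View pics/w1o.png

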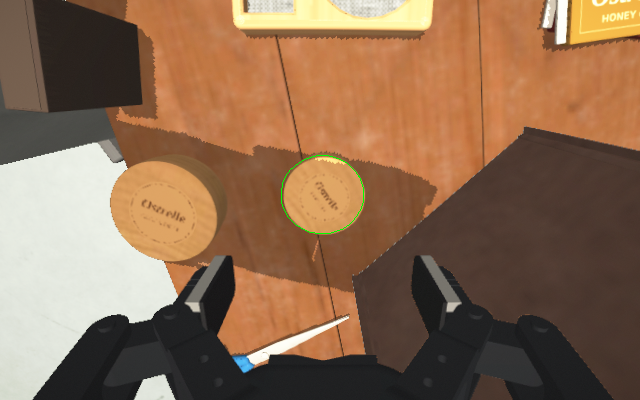

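The overlay matches the box rim, with its centre at (322,195). The bag edge begins at (355,275), which is clear of the fingers. I'll descend and grip.

{"op": "carry_out", "data": {
  "steps": [
    {"x":0,"y":0,"z":-3,"wx":0,"wy":0,"wz":0,"fingers":1},
    {"x":0,"y":0,"z":-3,"wx":0,"wy":0,"wz":0,"fingers":1},
    {"x":0,"y":0,"z":-3,"wx":0,"wy":0,"wz":0,"fingers":1},
    {"x":0,"y":0,"z":-2,"wx":0,"wy":0,"wz":0,"fingers":1},
    {"x":0,"y":0,"z":-1.3,"wx":0,"wy":0,"wz":0,"fingers":1},
    {"x":0,"y":0,"z":0,"wx":0,"wy":0,"wz":0,"fingers":1},
    {"x":0,"y":0,"z":0,"wx":0,"wy":0,"wz":0,"fingers":-1},
    {"x":0,"y":0,"z":0,"wx":0,"wy":0,"wz":0,"fingers":-1},
    {"x":0,"y":0,"z":0,"wx":0,"wy":0,"wz":0,"fingers":-1},
    {"x":0,"y":0,"z":0,"wx":0,"wy":0,"wz":0,"fingers":-1},
    {"x":0,"y":0,"z":0,"wx":0,"wy":0,"wz":0,"fingers":-1},
    {"x":0,"y":0,"z":0,"wx":0,"wy":0,"wz":0,"fingers":-1}
  ],
  "grip_force": 30
}}

```text
t: 2.65
tool_pos: [470.7, -377.7, 82.6]
eef_rot: [[0.478, 0.879, 0.001], [0.879, -0.478, -0.002], [-0.001, 0.002, -1.0]]
contact_force: [-2.6, 1.4, 7.9]
gripper_width: 0.784
gripper_force: 33.7
```

{"op": "carry_out", "data": {
  "steps": [
    {"x":0,"y":0,"z":1,"wx":0,"wy":0,"wz":0,"fingers":-1},
    {"x":0,"y":0,"z":3,"wx":0,"wy":0,"wz":0,"fingers":-1},
    {"x":0,"y":0,"z":4,"wx":0,"wy":0,"wz":0,"fingers":-1},
    {"x":1.8,"y":2.3,"z":1.5,"wx":0,"wy":0,"wz":0,"fingers":-1},
    {"x":1.8,"y":2.3,"z":1.5,"wx":0,"wy":0,"wz":0,"fingers":-1},
    {"x":1.8,"y":2.3,"z":0,"wx":0,"wy":0,"wz":0,"fingers":-1},
    {"x":1.8,"y":2.3,"z":0,"wx":0,"wy":0,"wz":0,"fingers":-1},
    {"x":1.8,"y":2.3,"z":0,"wx":0,"wy":0,"wz":0,"fingers":-1},
    {"x":1.8,"y":2.3,"z":0,"wx":0,"wy":0,"wz":0,"fingers":-1},
    {"x":0,"y":0,"z":0,"wx":0,"wy":0,"wz":0,"fingers":-1},
    {"x":0,"y":0,"z":0,"wx":0,"wy":0,"wz":0,"fingers":-1}
  ],
  "grip_force": 30
}}

```text
t: 3.75
tool_pos: [578.5, -238.9, 191.6]
eef_rot: [[0.477, 0.879, 0.001], [0.879, -0.477, -0.0], [-0.0, 0.001, -1.0]]
contact_force: [0.1, 0.3, -1.2]
gripper_width: 0.781
gripper_force: 34.3
```

```bash
cat > ov.py <<'E'
from h import *
def tray(c,im,x,y,a,col=(0,255,0)):
    u=np.array([np.cos(a),np.sin(a)]);v=np.array([-u[1],u[0]])
    def d(q,z):
        q=np.array(q,float);P=np.c_[np.array([x,y])+q[:,:1]*u+q[:,1:]*v,np.full(len(q),z)]
        cv2.polylines(im,[np.round(proj(c,P)*8).astype(int)],True,col,1,cv2.LINE_AA,3)
    r=lambda cx,cy,a,b:[[cx-a,cy-b],[cx+a,cy-b],[cx+a,cy+b],[cx-a,cy+b]]
    t=np.linspace(0,6.28,60)
    d(r(0,0,72,90),24)
    for s in(-43,43): d(r(46,s,18,36),24); d(np.c_[-25+39*np.cos(t),s+39*np.sin(t)],24)
E
python3 - <<'E'
from ov import *
s=env.observe();print(s['tool_pos'],s['gripper_width'],s['contact_force'])
c=cap('wrist','w2');im=c['image'][:,:,::-1].copy();tray(c,im,579.4,-189.6,2.635);cv2.imwrite('pics/w2o.png',im)
E
```

```text
[ 578.46788943 -238.89716941  191.63821673] 0.7812486621536171 [ 0.14403862  0.30569464 -1.19030038]
```

View pics/w2o.png

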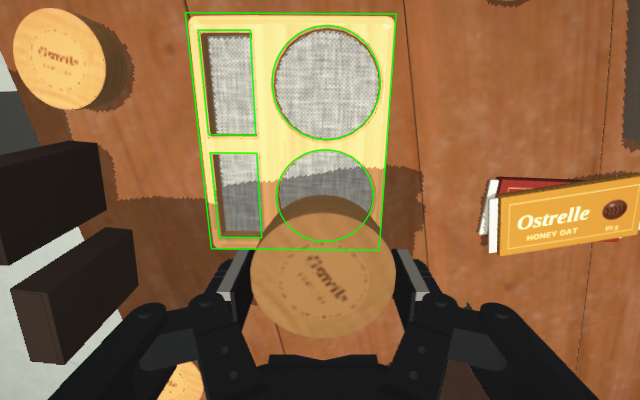

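The projected tray outline matches to about 2 px: wells at (327,82) and (326,195), slots at (232,83) and (238,195). The box is held level. I'll lower it into the near well.

{"op": "carry_out", "data": {
  "steps": [
    {"x":0.2,"y":0,"z":-2.5,"wx":0,"wy":0,"wz":0,"fingers":-1},
    {"x":0,"y":0,"z":-2.5,"wx":0,"wy":0,"wz":0,"fingers":-1},
    {"x":0,"y":0,"z":-2,"wx":0,"wy":0,"wz":0,"fingers":-1},
    {"x":0,"y":0,"z":-1,"wx":0,"wy":0,"wz":0,"fingers":-1},
    {"x":0,"y":0,"z":-0.5,"wx":0,"wy":0,"wz":0,"fingers":-1},
    {"x":0,"y":0,"z":-0.3,"wx":0,"wy":0,"wz":0,"fingers":-1},
    {"x":0,"y":0,"z":-0.3,"wx":0,"wy":0,"wz":0,"fingers":-1},
    {"x":0,"y":0,"z":-0.2,"wx":0,"wy":0,"wz":0,"fingers":-1},
    {"x":0,"y":0,"z":0,"wx":0,"wy":0,"wz":0,"fingers":-1},
    {"x":0,"y":0,"z":0,"wx":0,"wy":0,"wz":0,"fingers":-1}
  ],
  "grip_force": 30
}}

```text
t: 4.8
tool_pos: [580.5, -239.2, 98.2]
eef_rot: [[0.478, 0.879, 0.0], [0.879, -0.478, -0.0], [0.0, 0.0, -1.0]]
contact_force: [0.2, -1.1, -1.3]
gripper_width: 0.782
gripper_force: 34.3
```

Still hanging free, and it should touch at about 96.5.

{"op": "carry_out", "data": {
  "steps": [
    {"x":0,"y":0,"z":-0.1,"wx":0,"wy":0,"wz":0,"fingers":-1},
    {"x":0,"y":0,"z":-0.1,"wx":0,"wy":0,"wz":0,"fingers":-1},
    {"x":0,"y":0,"z":0,"wx":0,"wy":0,"wz":0,"fingers":-1}
  ],
  "grip_force": 30
}}

```text
t: 5.1
tool_pos: [580.5, -239.2, 96.6]
eef_rot: [[0.478, 0.879, 0.0], [0.879, -0.478, -0.0], [-0.0, 0.0, -1.0]]
contact_force: [-3.1, 1.2, 7.6]
gripper_width: 0.78
gripper_force: 34.9
```

{"op": "carry_out", "data": {
  "steps": [
    {"x":0,"y":0,"z":0,"wx":0,"wy":0,"wz":0,"fingers":1},
    {"x":0,"y":0,"z":0,"wx":0,"wy":0,"wz":0,"fingers":1},
    {"x":0,"y":0,"z":0,"wx":0,"wy":0,"wz":0,"fingers":1},
    {"x":0,"y":0,"z":1,"wx":0,"wy":0,"wz":0,"fingers":1},
    {"x":0,"y":0,"z":3,"wx":0,"wy":0,"wz":0,"fingers":1},
    {"x":0,"y":0,"z":3,"wx":0,"wy":0,"wz":0,"fingers":1},
    {"x":0,"y":0,"z":4,"wx":0,"wy":0,"wz":0,"fingers":1},
    {"x":-2.9,"y":3.2,"z":0,"wx":0,"wy":0,"wz":0,"fingers":1},
    {"x":-2.9,"y":3.2,"z":0,"wx":0,"wy":0,"wz":0,"fingers":1},
    {"x":-2.9,"y":3.2,"z":0,"wx":0,"wy":0,"wz":0,"fingers":1},
    {"x":-2.9,"y":3.2,"z":0,"wx":0,"wy":0,"wz":0,"fingers":1},
    {"x":0,"y":2.6,"z":0,"wx":0,"wy":0,"wz":0,"fingers":1}
  ],
  "grip_force": 30
}}

```text
t: 6.3
tool_pos: [461.4, -83.7, 206.4]
eef_rot: [[0.478, 0.878, -0.002], [0.878, -0.478, 0.0], [-0.0, -0.002, -1.0]]
contact_force: [0.4, -0.5, 0.0]
gripper_width: 0.999
gripper_force: 0.0
```

{"op": "carry_out", "data": {
  "steps": [
    {"x":0,"y":2.7,"z":0,"wx":0,"wy":0,"wz":0,"fingers":1},
    {"x":0,"y":0,"z":0,"wx":0,"wy":0,"wz":0,"fingers":1},
    {"x":0,"y":0,"z":0,"wx":0,"wy":0,"wz":0,"fingers":1}
  ]
}}

```text
t: 6.6
tool_pos: [464.5, -58.0, 206.5]
eef_rot: [[0.477, 0.879, 0.001], [0.879, -0.477, -0.0], [0.0, 0.001, -1.0]]
contact_force: [0.1, -0.0, -0.4]
gripper_width: 1.003
gripper_force: 0.0
```

```bash
python3 - <<'E'
from ov import *
s=env.observe();print(s['tool_pos'],s['gripper_width'],s['contact_force'])
c=cap('wrist','w3');im=c['image'][:,:,::-1].copy()
t=np.linspace(0,6.28,60)
for x,y,z in((464.4,-58,30),(580.5,-239.2,44)):
  cv2.polylines(im,[proj(c,np.c_[x+34*np.cos(t),y+34*np.sin(t),t*0+z]).astype(int)],True,(0,255,0),1)
tray(c,im,579.4,-189.6,2.635);cv2.imwrite('pics/w3o.png',im)
E
```

```text
[464.54187095 -58.03324187 206.4849152 ] 1.0027699790090876 [ 0.09490207 -0.02995273 -0.37090084]
```

View pics/w3o.png

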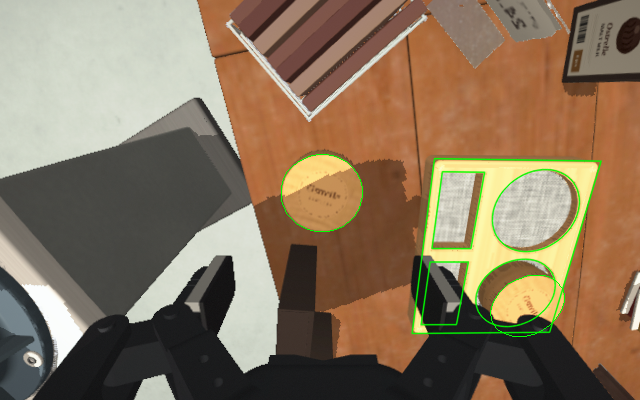

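The second round box sits on its overlay, centred at (322,192). The first one is seated in the near well at (525,305), matching its predicted ring. Carton B is at (297,280), behind the fingers. I'll descend and grip.

{"op": "carry_out", "data": {
  "steps": [
    {"x":0,"y":0,"z":-3,"wx":0,"wy":0,"wz":0,"fingers":1},
    {"x":0,"y":0,"z":-3,"wx":0,"wy":0,"wz":0,"fingers":1},
    {"x":0,"y":0,"z":-3,"wx":0,"wy":0,"wz":0,"fingers":1},
    {"x":0,"y":0,"z":-2,"wx":0,"wy":0,"wz":0,"fingers":1},
    {"x":0,"y":0,"z":-1.4,"wx":0,"wy":0,"wz":0,"fingers":1},
    {"x":0,"y":0,"z":0,"wx":0,"wy":0,"wz":0,"fingers":1},
    {"x":0,"y":0,"z":0,"wx":0,"wy":0,"wz":0,"fingers":-1},
    {"x":0,"y":0,"z":0,"wx":0,"wy":0,"wz":0,"fingers":-1},
    {"x":0,"y":0,"z":0,"wx":0,"wy":0,"wz":0,"fingers":-1},
    {"x":0,"y":0,"z":0,"wx":0,"wy":0,"wz":0,"fingers":-1},
    {"x":0,"y":0,"z":0,"wx":0,"wy":0,"wz":0,"fingers":-1},
    {"x":0,"y":0,"z":0,"wx":0,"wy":0,"wz":0,"fingers":-1}
  ],
  "grip_force": 30
}}

```text
t: 7.85
tool_pos: [464.8, -58.5, 82.8]
eef_rot: [[0.478, 0.879, 0.001], [0.879, -0.478, -0.001], [0.0, 0.002, -1.0]]
contact_force: [-1.6, -2.6, 9.2]
gripper_width: 0.78
gripper_force: 34.4
```

{"op": "carry_out", "data": {
  "steps": [
    {"x":0,"y":0,"z":1,"wx":0,"wy":0,"wz":0,"fingers":-1},
    {"x":0,"y":0,"z":3,"wx":0,"wy":0,"wz":0,"fingers":-1},
    {"x":0,"y":0,"z":4,"wx":0,"wy":0,"wz":0,"fingers":-1},
    {"x":3.1,"y":-2.1,"z":0,"wx":0,"wy":0,"wz":0,"fingers":-1},
    {"x":3.1,"y":-2.1,"z":0,"wx":0,"wy":0,"wz":0,"fingers":-1},
    {"x":3.1,"y":-2.1,"z":0,"wx":0,"wy":0,"wz":0,"fingers":-1},
    {"x":3.1,"y":-2.1,"z":0,"wx":0,"wy":0,"wz":0,"fingers":-1},
    {"x":3.3,"y":-2.2,"z":0,"wx":0,"wy":0,"wz":0,"fingers":-1},
    {"x":0,"y":0,"z":-3,"wx":0,"wy":0,"wz":0,"fingers":-1},
    {"x":0,"y":0,"z":-2,"wx":0,"wy":0,"wz":0,"fingers":-1},
    {"x":0,"y":0,"z":0,"wx":0,"wy":0,"wz":0,"fingers":-1}
  ],
  "grip_force": 30
}}

```text
t: 8.95
tool_pos: [620.0, -163.7, 109.7]
eef_rot: [[0.478, 0.878, -0.005], [0.878, -0.478, 0.002], [-0.001, -0.005, -1.0]]
contact_force: [-0.2, 1.3, -1.5]
gripper_width: 0.783
gripper_force: 34.6
```

{"op": "carry_out", "data": {
  "steps": [
    {"x":0.1,"y":0,"z":0,"wx":0,"wy":0,"wz":0,"fingers":-1},
    {"x":0,"y":0,"z":0,"wx":0,"wy":0,"wz":0,"fingers":-1}
  ]
}}

```text
t: 9.15
tool_pos: [623.0, -164.2, 113.7]
eef_rot: [[0.477, 0.879, 0.002], [0.879, -0.477, -0.001], [0.0, 0.002, -1.0]]
contact_force: [0.2, -0.3, -0.8]
gripper_width: 0.781
gripper_force: 34.6
```

{"op": "carry_out", "data": {
  "steps": [
    {"x":-0.1,"y":0,"z":-0.6,"wx":0,"wy":0,"wz":0,"fingers":-1},
    {"x":0,"y":0,"z":-0.4,"wx":0,"wy":0,"wz":0,"fingers":-1},
    {"x":0,"y":0,"z":-0.3,"wx":0,"wy":0,"wz":0,"fingers":-1},
    {"x":0,"y":0,"z":-0.2,"wx":0,"wy":0,"wz":0,"fingers":-1},
    {"x":0,"y":0,"z":-0.1,"wx":0,"wy":0,"wz":0,"fingers":-1},
    {"x":0,"y":0,"z":-0.1,"wx":0,"wy":0,"wz":0,"fingers":-1},
    {"x":0,"y":0,"z":0,"wx":0,"wy":0,"wz":0,"fingers":-1},
    {"x":0,"y":0,"z":0,"wx":0,"wy":0,"wz":0,"fingers":-1}
  ]
}}

```text
t: 9.95
tool_pos: [621.3, -164.2, 96.8]
eef_rot: [[0.478, 0.879, -0.0], [0.879, -0.478, 0.0], [-0.0, -0.0, -1.0]]
contact_force: [-9.9, 3.5, 20.2]
gripper_width: 0.785
gripper_force: 36.7
```

{"op": "carry_out", "data": {
  "steps": [
    {"x":0,"y":0,"z":0,"wx":0,"wy":0,"wz":0,"fingers":1},
    {"x":0,"y":0,"z":0,"wx":0,"wy":0,"wz":0,"fingers":1},
    {"x":0,"y":0,"z":0,"wx":0,"wy":0,"wz":0,"fingers":1},
    {"x":0,"y":0,"z":1,"wx":0,"wy":0,"wz":0,"fingers":1},
    {"x":0,"y":0,"z":4,"wx":0,"wy":0,"wz":0,"fingers":1},
    {"x":0,"y":0,"z":4,"wx":0,"wy":0,"wz":0,"fingers":1},
    {"x":-3,"y":0.5,"z":4,"wx":0,"wy":0,"wz":0,"fingers":1},
    {"x":-4,"y":0.6,"z":0,"wx":0,"wy":0,"wz":0,"fingers":1},
    {"x":-4,"y":0.6,"z":0,"wx":0,"wy":0,"wz":0,"fingers":1},
    {"x":-4,"y":0.6,"z":0,"wx":0,"wy":0,"wz":0,"fingers":1},
    {"x":-4,"y":0.6,"z":0,"wx":0,"wy":0,"wz":0,"fingers":1},
    {"x":-2.8,"y":0.6,"z":0,"wx":0,"wy":0,"wz":0,"fingers":1}
  ]
}}

```text
t: 11.15
tool_pos: [401.3, -128.7, 225.1]
eef_rot: [[0.478, 0.878, -0.0], [0.878, -0.478, -0.0], [-0.0, -0.0, -1.0]]
contact_force: [0.1, 0.4, 0.6]
gripper_width: 0.996
gripper_force: 0.0
```

{"op": "carry_out", "data": {
  "steps": [
    {"x":0,"y":0,"z":0,"wx":0,"wy":0,"wz":0,"fingers":1},
    {"x":0,"y":0,"z":0,"wx":0,"wy":0,"wz":0,"fingers":1},
    {"x":0,"y":0,"z":0,"wx":0,"wy":0,"wz":0,"fingers":1}
  ]
}}

```text
t: 11.45
tool_pos: [404.5, -129.5, 225.1]
eef_rot: [[0.478, 0.879, 0.001], [0.879, -0.478, -0.001], [0.0, 0.001, -1.0]]
contact_force: [-0.1, 0.4, -0.3]
gripper_width: 1.002
gripper_force: 0.0
```

```bash
cat >> ov.py <<'E'
def carton(c,im,x,y,a,h=98):
    u=np.array([np.cos(a),np.sin(a)]);v=np.array([-u[1],u[0]])
    q=np.array([[-13,-31],[13,-31],[13,31],[-13,31.]])
    for z,col in((h,(0,255,0)),(h-98,(0,255,255))):
        P=np.c_[np.array([x,y])+q[:,:1]*u+q[:,1:]*v,np.full(4,z)]
        cv2.polylines(im,[np.round(proj(c,P)*8).astype(int)],True,col,1,cv2.LINE_AA,3)
E
python3 - <<'E'
from ov import *
s=env.observe();print(s['tool_pos'],s['gripper_width'],s['contact_force'])
c=cap('wrist','w4');im=c['image'][:,:,::-1].copy()
carton(c,im,402.7,-129,-.6);carton(c,im,378.3,-207.8,-.6)
t=np.linspace(0,6.28,60)
tray(c,im,579.4,-189.6,2.635);cv2.imwrite('pics/w4o.png',im)
E
```

```text
[ 404.47161986 -129.54123655  225.14801436] 1.0017831627605074 [-0.09124519  0.39982789 -0.33781274]
```

View pics/w4o.png

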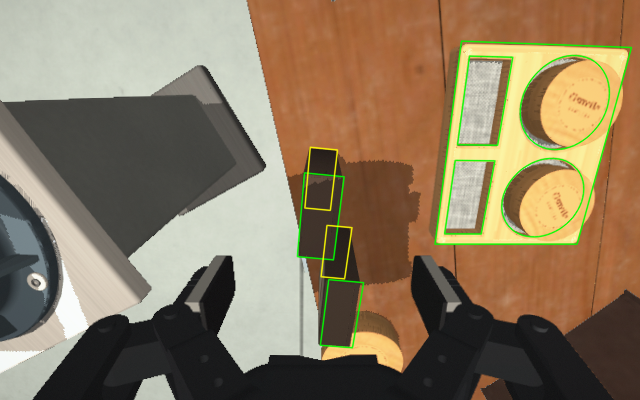

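Both rounds are in their wells at (590,97) and (550,200). The carton overlays are close at (322,217) and (341,313). I'll enlarge this without the overlay.

```bash
python3 - <<'E'
import cv2,numpy as np
a=cv2.imread('pics/w4.png')[140:350,270:450];a=cv2.resize(a,None,fx=2.8,fy=2.8,interpolation=cv2.INTER_CUBIC)
cv2.imwrite('pics/w4c.png',np.clip((a/255.)**.5*255,0,255).astype('uint8'))
E
```

```text
(no output)
```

View pics/w4c.png

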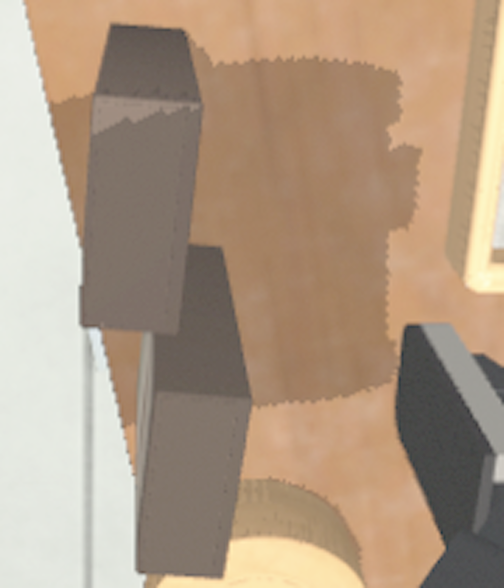

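```bash
python3 - <<'E'
from h import *
c=load('w4')
q=lambda p:np.array(p,float)/2.8+[270,140]-.3
for n,p in(('B',[[92,95],[202,102],[179,334],[81,325]]),('A',[[150,391],[251,399],[222,577],[137,571]])):
    X=onz(c,q(p),98)[:,:2];r=cv2.minAreaRect(X.astype('float32'))
    a=X[1]-X[0]+X[2]-X[3];b=X[0]-X[3]+X[1]-X[2]
    print(n,X.mean(0),r[1],np.arctan2(a[1],a[0]),np.arctan2(-b[0],b[1]))
X=onz(c,q([[110,24],[184,30]]),0);print(X)
E
```

```text
B [ 402.59182021 -128.98229686] (61.693267822265625, 25.742294311523438) -0.5829659419916666 -0.5698793296401707
A [ 376.423545   -206.07707504] (60.394073486328125, 26.804607391357422) -0.5913885765141993 -0.578034687398668
[[ 408.07845749  -96.96518949    0.        ]
 [ 429.22474886 -110.81720307    0.        ]]
```

{"op": "carry_out", "data": {
  "steps": [
    {"x":-0.2,"y":0.05,"z":-1,"wx":0,"wy":0,"wz":-0.08,"fingers":1},
    {"x":0,"y":0,"z":0,"wx":0,"wy":0,"wz":0,"fingers":1},
    {"x":0,"y":0,"z":-3,"wx":0,"wy":0,"wz":0,"fingers":1},
    {"x":0,"y":0,"z":-3,"wx":0,"wy":0,"wz":0,"fingers":1},
    {"x":0,"y":0,"z":-2,"wx":0,"wy":0,"wz":0,"fingers":1},
    {"x":0,"y":0,"z":-1.1,"wx":0,"wy":0,"wz":0,"fingers":1},
    {"x":0,"y":0,"z":0,"wx":0,"wy":0,"wz":0,"fingers":0.2},
    {"x":0,"y":0,"z":0,"wx":0,"wy":0,"wz":0,"fingers":-0.1},
    {"x":0,"y":0,"z":0,"wx":0,"wy":0,"wz":0,"fingers":-0.1},
    {"x":0,"y":0,"z":0,"wx":0,"wy":0,"wz":0,"fingers":-0.1},
    {"x":0,"y":0,"z":0,"wx":0,"wy":0,"wz":0,"fingers":-0.1}
  ],
  "grip_force": 30
}}

```text
t: 12.6
tool_pos: [401.7, -128.8, 124.2]
eef_rot: [[0.546, 0.838, 0.001], [0.838, -0.546, -0.0], [0.0, 0.001, -1.0]]
contact_force: [0.6, 0.7, -0.1]
gripper_width: 0.451
gripper_force: 0.0
```

{"op": "carry_out", "data": {
  "steps": [
    {"x":0.1,"y":0,"z":0,"wx":0,"wy":0,"wz":0,"fingers":-0.3},
    {"x":0,"y":0,"z":0,"wx":0,"wy":0,"wz":0,"fingers":-0.35},
    {"x":0,"y":0,"z":0,"wx":0,"wy":0,"wz":0,"fingers":-0.5},
    {"x":0,"y":0,"z":0,"wx":0,"wy":0,"wz":0,"fingers":-1},
    {"x":0,"y":0,"z":0,"wx":0,"wy":0,"wz":0,"fingers":-1},
    {"x":0,"y":0,"z":0,"wx":0,"wy":0,"wz":0,"fingers":-1}
  ],
  "grip_force": 30
}}

```text
t: 13.2
tool_pos: [402.6, -128.8, 123.9]
eef_rot: [[0.546, 0.838, 0.0], [0.838, -0.546, -0.0], [0.0, 0.0, -1.0]]
contact_force: [-0.8, 1.2, 5.3]
gripper_width: 0.3
gripper_force: 29.6
```

{"op": "carry_out", "data": {
  "steps": [
    {"x":0,"y":0,"z":1,"wx":0,"wy":0,"wz":0,"fingers":-1},
    {"x":0,"y":0,"z":3,"wx":0,"wy":0,"wz":0,"fingers":-1},
    {"x":0,"y":0,"z":3,"wx":0,"wy":0,"wz":0,"fingers":-1},
    {"x":2.5,"y":0,"z":0,"wx":0,"wy":0,"wz":0.035,"fingers":-1},
    {"x":3.5,"y":0,"z":0,"wx":0,"wy":0,"wz":0.035,"fingers":-1},
    {"x":3.5,"y":0,"z":0,"wx":0,"wy":0,"wz":0,"fingers":-1},
    {"x":3.5,"y":0,"z":0,"wx":0,"wy":0,"wz":0,"fingers":-1},
    {"x":2.8,"y":-0.1,"z":0,"wx":0,"wy":0,"wz":0,"fingers":-1},
    {"x":0,"y":0,"z":0,"wx":0,"wy":0,"wz":0,"fingers":-1},
    {"x":0,"y":0,"z":0,"wx":0,"wy":0,"wz":0,"fingers":-1},
    {"x":0,"y":0,"z":0,"wx":0,"wy":0,"wz":0,"fingers":-1}
  ]
}}

```text
t: 14.3
tool_pos: [559.6, -129.6, 193.7]
eef_rot: [[0.487, 0.874, -0.001], [0.874, -0.487, 0.0], [-0.0, -0.001, -1.0]]
contact_force: [-0.1, -0.1, -0.4]
gripper_width: 0.3
gripper_force: 30.0
```

```bash
python3 - <<'E'
from ov import *
s=env.observe();p=s['tool_pos'];R=s['eef_rot'];print(p,np.arctan2(R[1,1],R[0,1]))
out=[]
for n,(r0,r1,c0,c1) in(('scene',(120,270,260,400)),('side',(120,270,270,410))):
  c=cap(n,n+'5');im=c['image'][:,:,::-1].copy();tray(c,im,579.4,-189.6,2.635)
  a=np.arctan2(R[1,1],R[0,1]);carton(c,im,p[0],p[1],a,h=p[2]-124+98)
  out.append(cv2.resize(im[r0:r1,c0:c1],None,fx=2.8,fy=2.8,interpolation=cv2.INTER_CUBIC))
cv2.imwrite('pics/o5.png',np.hstack(out))
E
```

```text
[ 559.55084662 -129.63098925  193.70681383] -0.5081356259661746
```

View pics/o5.png

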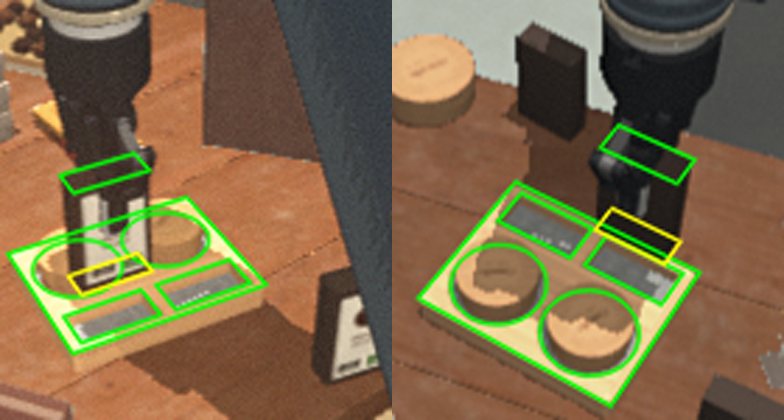

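Both views show the carton held upright over the far slot, with the overlays within about 2 px of it. I'll lower it and watch the force.

{"op": "carry_out", "data": {
  "steps": [
    {"x":0.05,"y":0,"z":-2,"wx":0,"wy":0,"wz":0,"fingers":-1},
    {"x":0,"y":0,"z":-1.5,"wx":0,"wy":0,"wz":0,"fingers":-1},
    {"x":0,"y":0,"z":-0.8,"wx":0,"wy":0,"wz":0,"fingers":-1},
    {"x":0,"y":0,"z":-0.4,"wx":0,"wy":0,"wz":0,"fingers":-1},
    {"x":0,"y":0,"z":-0.3,"wx":0,"wy":0,"wz":0,"fingers":-1},
    {"x":0,"y":0,"z":-0.2,"wx":0,"wy":0,"wz":0,"fingers":-1},
    {"x":0,"y":0,"z":0,"wx":0,"wy":0,"wz":0,"fingers":-1},
    {"x":0,"y":0,"z":0,"wx":0,"wy":0,"wz":0,"fingers":-1}
  ]
}}

```text
t: 15.2
tool_pos: [561.1, -129.8, 142.0]
eef_rot: [[0.486, 0.874, 0.0], [0.874, -0.486, -0.0], [0.0, 0.0, -1.0]]
contact_force: [1.0, -0.0, -0.4]
gripper_width: 0.3
gripper_force: 30.0
```

Bottom is at z≈18, so it is inside the slot and still free.

{"op": "carry_out", "data": {
  "steps": [
    {"x":-0.05,"y":0,"z":-0.3,"wx":0,"wy":0,"wz":0,"fingers":-1},
    {"x":0,"y":0,"z":-0.3,"wx":0,"wy":0,"wz":0,"fingers":-1},
    {"x":0,"y":0,"z":-0.2,"wx":0,"wy":0,"wz":0,"fingers":-1},
    {"x":0,"y":0,"z":-0.1,"wx":0,"wy":0,"wz":0,"fingers":-1},
    {"x":0,"y":0,"z":-0.1,"wx":0,"wy":0,"wz":0,"fingers":-1},
    {"x":0,"y":0,"z":-0.1,"wx":0,"wy":0,"wz":0,"fingers":-1},
    {"x":0,"y":0,"z":0,"wx":0,"wy":0,"wz":0,"fingers":-1}
  ]
}}

```text
t: 15.9
tool_pos: [560.5, -129.7, 131.9]
eef_rot: [[0.486, 0.874, -0.0], [0.874, -0.486, -0.0], [-0.0, -0.0, -1.0]]
contact_force: [-5.5, 1.4, 14.7]
gripper_width: 0.297
gripper_force: 31.9
```

{"op": "carry_out", "data": {
  "steps": [
    {"x":0,"y":0,"z":0,"wx":0,"wy":0,"wz":0,"fingers":-0.2},
    {"x":0,"y":0,"z":0,"wx":0,"wy":0,"wz":0,"fingers":0.3},
    {"x":0,"y":0,"z":0,"wx":0,"wy":0,"wz":0,"fingers":0.8},
    {"x":0,"y":0,"z":0.3,"wx":0,"wy":0,"wz":0,"fingers":0.8},
    {"x":0,"y":0,"z":2,"wx":0,"wy":0,"wz":0,"fingers":0.8},
    {"x":0,"y":0,"z":3.5,"wx":0,"wy":0,"wz":0,"fingers":1},
    {"x":0,"y":0,"z":3.5,"wx":0,"wy":0,"wz":0,"fingers":1},
    {"x":-3.5,"y":-1.4,"z":0,"wx":0,"wy":0,"wz":-0.075,"fingers":1},
    {"x":-4,"y":-1.7,"z":0,"wx":0,"wy":0,"wz":0,"fingers":1},
    {"x":-4,"y":-1.7,"z":0,"wx":0,"wy":0,"wz":0,"fingers":1},
    {"x":-4,"y":-1.7,"z":0,"wx":0,"wy":0,"wz":0,"fingers":1},
    {"x":-2.8,"y":-1.2,"z":0,"wx":0,"wy":0,"wz":0,"fingers":1}
  ]
}}

```text
t: 17.1
tool_pos: [375.4, -207.1, 223.8]
eef_rot: [[0.551, 0.835, -0.0], [0.835, -0.551, -0.0], [-0.0, -0.0, -1.0]]
contact_force: [-0.8, -0.4, -0.4]
gripper_width: 1.001
gripper_force: 0.0
```

{"op": "carry_out", "data": {
  "steps": [
    {"x":0,"y":0,"z":0,"wx":0,"wy":0,"wz":0,"fingers":1},
    {"x":0,"y":0,"z":0,"wx":0,"wy":0,"wz":0,"fingers":1},
    {"x":0,"y":0,"z":0,"wx":0,"wy":0,"wz":0,"fingers":1}
  ]
}}

```text
t: 17.4
tool_pos: [378.3, -206.7, 223.9]
eef_rot: [[0.55, 0.835, 0.001], [0.835, -0.55, -0.0], [0.0, 0.001, -1.0]]
contact_force: [-0.5, -0.7, -0.6]
gripper_width: 1.004
gripper_force: 0.0
```

```bash
python3 - <<'E'
from ov import *
c=cap('wrist','w6');im=c['image'][:,:,::-1].copy()
carton(c,im,376.4,-206.1,-.585);carton(c,im,560.5,-129.7,-.508,106);cv2.imwrite('pics/w6o.png',im)
E
```

```text
(no output)
```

View pics/w6o.png

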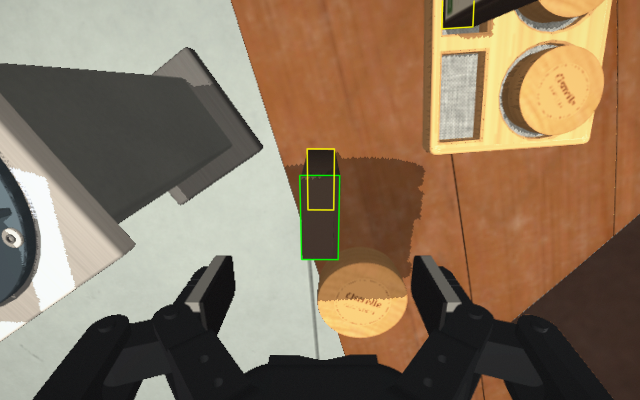

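The overlay sits on carton A, with its top at (320,217). The seated carton B matches its prediction at (458,12). Grasp A.

{"op": "carry_out", "data": {
  "steps": [
    {"x":-0.2,"y":0.05,"z":-1,"wx":0,"wy":0,"wz":0,"fingers":1},
    {"x":0,"y":0,"z":-3,"wx":0,"wy":0,"wz":0,"fingers":1},
    {"x":0,"y":0,"z":-3,"wx":0,"wy":0,"wz":0,"fingers":1},
    {"x":0,"y":0,"z":-2,"wx":0,"wy":0,"wz":0,"fingers":1},
    {"x":0,"y":0,"z":-1,"wx":0,"wy":0,"wz":0,"fingers":1},
    {"x":0,"y":0,"z":0,"wx":0,"wy":0,"wz":0,"fingers":0.2},
    {"x":0,"y":0,"z":0,"wx":0,"wy":0,"wz":0,"fingers":-0.1},
    {"x":0,"y":0,"z":0,"wx":0,"wy":0,"wz":0,"fingers":-0.3},
    {"x":0,"y":0,"z":0,"wx":0,"wy":0,"wz":0,"fingers":-0.5},
    {"x":0,"y":0,"z":0,"wx":0,"wy":0,"wz":0,"fingers":-1},
    {"x":0,"y":0,"z":0,"wx":0,"wy":0,"wz":0,"fingers":-1},
    {"x":0,"y":0,"z":0,"wx":0,"wy":0,"wz":0,"fingers":-1}
  ],
  "grip_force": 30
}}

```text
t: 18.65
tool_pos: [375.8, -206.5, 124.4]
eef_rot: [[0.551, 0.835, 0.001], [0.835, -0.551, -0.001], [0.0, 0.001, -1.0]]
contact_force: [-1.0, 0.9, 8.0]
gripper_width: 0.3
gripper_force: 32.8
```

{"op": "carry_out", "data": {
  "steps": [
    {"x":0,"y":0,"z":1,"wx":0,"wy":0,"wz":0,"fingers":-1},
    {"x":0,"y":0,"z":3,"wx":0,"wy":0,"wz":0,"fingers":-1},
    {"x":0,"y":0,"z":3,"wx":0,"wy":0,"wz":0,"fingers":-1},
    {"x":2.5,"y":0,"z":0,"wx":0,"wy":0,"wz":0.04,"fingers":-1},
    {"x":3.5,"y":0,"z":0,"wx":0,"wy":0,"wz":0.035,"fingers":-1},
    {"x":3.5,"y":0,"z":0,"wx":0,"wy":0,"wz":0,"fingers":-1},
    {"x":3,"y":0.1,"z":0,"wx":0,"wy":0,"wz":0,"fingers":-1},
    {"x":1.7,"y":0.1,"z":0,"wx":0,"wy":0,"wz":0,"fingers":-1},
    {"x":0,"y":0,"z":0,"wx":0,"wy":0,"wz":0,"fingers":-1},
    {"x":0,"y":0,"z":0,"wx":0,"wy":0,"wz":0,"fingers":-1},
    {"x":0,"y":0,"z":0,"wx":0,"wy":0,"wz":0,"fingers":-1}
  ]
}}

```text
t: 19.75
tool_pos: [516.5, -204.3, 193.9]
eef_rot: [[0.487, 0.874, -0.001], [0.874, -0.487, 0.0], [-0.0, -0.001, -1.0]]
contact_force: [-0.3, -0.9, -1.7]
gripper_width: 0.298
gripper_force: 31.8
```

{"op": "carry_out", "data": {
  "steps": [
    {"x":0.1,"y":0,"z":-2,"wx":0,"wy":0,"wz":0,"fingers":-1},
    {"x":0,"y":0,"z":-1.3,"wx":0,"wy":0,"wz":0,"fingers":-1},
    {"x":0,"y":0,"z":-0.5,"wx":0,"wy":0,"wz":0,"fingers":-1},
    {"x":0,"y":0,"z":-0.3,"wx":0,"wy":0,"wz":0,"fingers":-1},
    {"x":0,"y":0,"z":0,"wx":0,"wy":0,"wz":0,"fingers":-1},
    {"x":0,"y":0,"z":0,"wx":0,"wy":0,"wz":0,"fingers":-1}
  ]
}}

```text
t: 20.35
tool_pos: [518.6, -204.3, 153.2]
eef_rot: [[0.486, 0.874, 0.001], [0.874, -0.486, -0.0], [0.0, 0.001, -1.0]]
contact_force: [0.2, 0.2, -1.6]
gripper_width: 0.303
gripper_force: 31.9
```

{"op": "carry_out", "data": {
  "steps": [
    {"x":0,"y":-0.05,"z":-0.4,"wx":0,"wy":0,"wz":0,"fingers":-1},
    {"x":0,"y":0,"z":-0.4,"wx":0,"wy":0,"wz":0,"fingers":-1},
    {"x":0,"y":0,"z":-0.4,"wx":0,"wy":0,"wz":0,"fingers":-1},
    {"x":0,"y":0,"z":-0.4,"wx":0,"wy":0,"wz":0,"fingers":-1},
    {"x":0,"y":0,"z":-0.2,"wx":0,"wy":0,"wz":0,"fingers":-1},
    {"x":0,"y":0,"z":-0.15,"wx":0,"wy":0,"wz":0,"fingers":-1},
    {"x":0,"y":0,"z":-0.15,"wx":0,"wy":0,"wz":0,"fingers":-1},
    {"x":0,"y":0,"z":0,"wx":0,"wy":0,"wz":0,"fingers":-1}
  ]
}}

```text
t: 21.15
tool_pos: [518.7, -204.8, 132.4]
eef_rot: [[0.486, 0.874, 0.0], [0.874, -0.486, -0.0], [0.0, 0.0, -1.0]]
contact_force: [-2.5, 0.8, 7.5]
gripper_width: 0.304
gripper_force: 32.6
```

Seated. I'll release, rise, and back off for a check.

{"op": "carry_out", "data": {
  "steps": [
    {"x":0,"y":0,"z":0,"wx":0,"wy":0,"wz":0,"fingers":-0.2},
    {"x":0,"y":0,"z":0,"wx":0,"wy":0,"wz":0,"fingers":0.3},
    {"x":0,"y":0,"z":0,"wx":0,"wy":0,"wz":0,"fingers":0.8},
    {"x":0,"y":0,"z":0.3,"wx":0,"wy":0,"wz":0,"fingers":0.8},
    {"x":0,"y":0,"z":2,"wx":0,"wy":0,"wz":0,"fingers":0.8},
    {"x":0,"y":0,"z":3.5,"wx":0,"wy":0,"wz":0,"fingers":1},
    {"x":0,"y":0,"z":3.5,"wx":0,"wy":0,"wz":0,"fingers":1},
    {"x":-2,"y":0,"z":3,"wx":0,"wy":0,"wz":0,"fingers":1},
    {"x":-4,"y":0,"z":1,"wx":0,"wy":0,"wz":0,"fingers":1},
    {"x":-4,"y":0,"z":0,"wx":0,"wy":0,"wz":0,"fingers":1},
    {"x":-3,"y":0,"z":0,"wx":0,"wy":0,"wz":0,"fingers":1},
    {"x":0,"y":0,"z":0,"wx":0,"wy":0,"wz":0,"fingers":1}
  ]
}}

```text
t: 22.35
tool_pos: [385.9, -204.3, 264.9]
eef_rot: [[0.488, 0.873, -0.001], [0.873, -0.488, 0.0], [-0.0, -0.001, -1.0]]
contact_force: [0.5, 0.1, 0.3]
gripper_width: 1.002
gripper_force: 0.0
```

```bash
python3 - <<'E'
from ov import *
out=[]
for n,(r0,r1,c0,c1) in(('scene',(120,270,215,355)),('side',(120,270,270,410))):
  c=cap(n,n+'7');im=c['image'][:,:,::-1].copy()
  carton(c,im,518.5,-204.8,-.508,106);carton(c,im,560.5,-129.7,-.508,106)
  t=np.linspace(0,6.28,60)
  for x,y in((580.5,-239.2),(621.3,-164.2)): cv2.polylines(im,[proj(c,np.c_[x+34*np.cos(t),y+34*np.sin(t),t*0+44]).astype(int)],True,(0,255,0),1)
  out.append(cv2.resize(im[r0:r1,c0:c1],None,fx=2.8,fy=2.8,interpolation=cv2.INTER_CUBIC))
cv2.imwrite('pics/o7.png',np.hstack(out));print(env.observe()['tool_pos'])
E
```

```text
[ 388.63373551 -204.96449702  265.22925946]
```

View pics/o7.png

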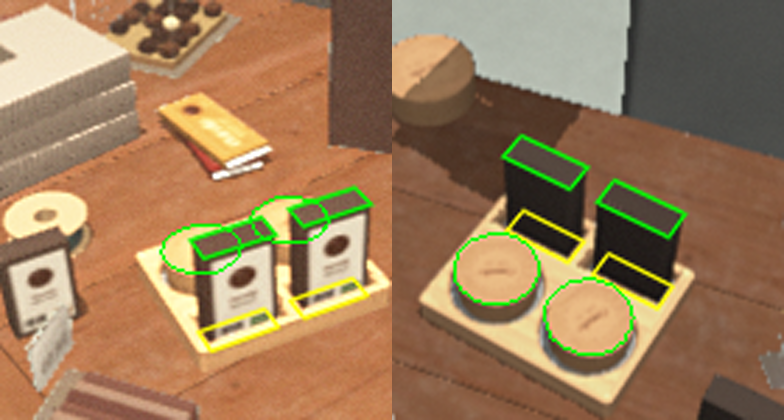

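Both views show the two cartons upright in their slots and both round boxes in their wells, at the predicted seated heights. I'll hand the job in.

```bash
python3 -c "
from bench import env
print(env.finish_job())"
```

```text
the job is handed in; nothing more can be done
None
```

The job is handed in at about 22 s of the 102 s allowed: both small round boxes sit in the wells, both tall cartons stand upright in the slots, and the three look-alikes were not touched.

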